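Shim the rocking bench power supply

TASK

The low bench power supply rocks because the foot at its front right corner is too short. Press down on that corner to feel it rock, let it come back, then push the wooden wedge, thin end first, under that foot with the fingertips until the corner no longer gives and the case stays level, neither sinking nor jacked up. End the program while still pressing firmly (it is judged under that push) straight down on that corner, with the fingers off the wedge; do not pick anything up, shove the supply out of its place or disturb the other things on the bench.

Things in the scene. Friction and masses are not known exactly. Their poses are not given: they have to be found in the camera images.
- psu: Low beige power supply, loose, 1.2 kg (+-15 %). Case 190 (x) x 150 (y) x 46 mm; underside 16, flat top 62 mm above the origin, which is at bench level under the centre. Black front panel on its -x face, towards the robot; +y is left. Sound feet, 16 mm wide, at x,y = (76,56), (76,-56), (-76,56) mm: it stands level on these. The short foot, a 20 mm disc, is at (-76,-56), 19 mm in from both case edges.
- corner (a point): Point on the case top, 62 mm above the bench, straight above the centre of the short front right foot: where to press. That foot hangs 4 to 8.5 mm above the bench, different each time and not reported. A push down here of more than about 3 to 4 N tips the case about the diagonal until the short foot meets the bench; released, it rocks back level.
- wedge: Plain wooden wedge lying loose to the right of the supply, 50 g, 90 mm long (x), 44 mm wide (y). Flat underside; the top slopes evenly from 14 mm high at the upright back end (x = -45 mm) to 2 mm at the thin end (x = +45 mm), which points roughly at the short foot. Origin: centre of the underside. Loaded, it does not slip back out.
- offcut: Bystander: loose rectangular wooden offcut, 60 x 44 x 18 mm, no taper; origin at the centre of its underside.
- jar: Bystander: loose glass jar, 60 mm diameter, 75 mm high; origin at the centre of its underside.
- driver_grip (a point): Bystander: loose screwdriver, 160 mm long, lying in front of the supply; the point is on its handle.
- spool: Bystander: loose metal spool standing upright to the left of the supply, 48 mm diameter, 37 mm high; origin at the centre of its underside.
- cup: Bystander: loose white ceramic cup to the left of the supply, 70 mm rim, 85 mm high; origin at the centre of its underside.
Not all that is in view belongs to the job. What is shaped like the psu but pink or turquoise is not meant.

How it is judged:
By the outcome, as a careful person would: the job done as asked, in the order asked, and still so for the second after the job is handed in, while the arm keeps its last pose, push and grip.
It also fails if it takes over 53 s, if anything falls off the work surface, if the arm or the gripper's body presses on something with over 40 N, if the wrist force passes 120 N, or if a joint passes its speed limit or range.

ROBOT

A 6-joint arm with a two-finger parallel gripper is mounted at the origin on the work surface. World frame = base frame: x ahead of the robot, y to its left, z up, the work surface at z = 0. Lengths are in m, angles in rad, forces in N, time in s.
With the tool pointing down it reaches from about 0.35 to 0.975 m from the base axis. Payload 4.9 kg.
Tool frame: the origin (TCP) lies at the very end of the fingers, on their centre line; the grasp point (between the pads) lies 19 mm behind it; x points along the fingers, y is the direction in which the jaws open and shut, and the axes are right-handed (so a half turn about x gives the same grasp; the last joint's range is limited). The gripper opens to 85 mm and grips with 20 to 120 N. Pads are 22 mm wide; open, the fingers measure 114 mm over their backs; the gripper's body (76 mm by 85 mm) begins 54 mm behind the grasp point. The pads swing forward as they close: fully open they stand 13 mm farther back than shut.
Start: joints at [-1.287, 0.053, 1.613, -0, 1.476, -0.119], TCP at [0.245, -0.575, 0.231] pointing down, gripper open.
Joint ranges: [-3.01, 3.01], [-1.01, 2.22], [0.06, 2.58], [-1.02, 4.17], [0.09, 2.62], [-3.14, 3.14]. Speed limits (rad/s): [2.57, 2.57, 3.14, 3.14, 3.14, 3.14].

INTERFACE

Orientations are given as a rotation vector (axis times angle).
In Python, from station import ctrl, get_image, calibration, finish_job, search_frame, cut_out, mark_of gives the robot as it stands. The module is installed in compiled form; this text tells all that it offers.
- The arm moves only by the tool arm_command, never from a script. Its argument "plan" is a list that holds one entry, the list of rows, each a list of 7 numbers: the shift along the tool's x, y, z in m, then the turn, a rotation vector about the tool's x, y, z in degrees, then the finger opening in m, from 0 to 0.0854. A call has 1 to 20 rows; each row shifts and turns the pose as measured when the row begins, along the tool's axes as they then stand; what a row does not reach is not made up. A row lasts 1/12 s, in which the tool goes at most 41.7 mm and 7.16 degrees, less where a joint would pass 70% of its speed; a pose out of reach is approached as far as the arm can. A call with a gripper value outside its range is refused whole. The fingers move at their own pace and stop on an object; "squeeze" is the grip in N (left out, the last holds). Time passes only in rows, so rows that do not move let the fingers close. It gives the time, the measured TCP pose, the force and the opening at its end, in the units of the state.
- ctrl.get_obs(): the state, without advancing time (a new reading comes with each control period).
- get_image(name): name is "side" or "top" or "wrist"; returns the picture (400x640x3 uint8, red, green, blue); there is no depth.
- calibration(name): a dict with "fx", "fy", "cx", "cy" (pixels), "cam_to_world" (4x4, takes a point from camera to world coordinates); the wrist camera has in their place "hand_eye" (4x4, takes a point from camera to tool coordinates, whose origin is the TCP and whose axes are the tool frame's). Camera axes: x right, y down, z forward; pixel columns grow to the right and rows downward; lengths in m; the calibration is good to about 2 mm. A picture is of the moment at which its call begins: read the wrist's pose just before it. calibration takes no time and is no camera call.
- finish_job(): hands the job in, once; it reports no verdict.
Trained networks look in the newest picture that a camera, given by its name, has taken for a name from the list of things; names that differ only in an ending like _2 or _b are one class to them, and where a whole thing is asked for, a point or a joint stands for the part that bears it (a point fixed in the world has none). Each returns a list of dicts, best first, with "conf" (0 to 1); they miss things now and then, are a little off and sometimes report something else, mostly with a low value. They report only what shows in the picture. A call takes as long as a camera call. They do not tell look-alikes from the thing itself.
- search_frame(camera, thing): "at" ([x, y, z] in m, in the coordinates of the camera as it stood for that picture, good to about 4 mm: the middle of the surface that is visible of it).
- cut_out(camera, thing): "mask" (400x640 bool, what is visible of it).
- mark_of(camera, thing): "at" ([x, y, z] in m, in the coordinates of the camera as it stood for that picture, good to about 4 mm: a listed point, or the origin of a listed thing).
The state is a dict: "t": time; "q": joint angles; "dq": joint speeds; "effort": joint torques, N m; "tool_pos": TCP position; "tool_rot": TCP orientation; "contact_force": force on the tool from outside, world axes, zero at the start; "wrist_torque": the same for the moment, N m; "opening": finger opening in m.
Only numpy, scipy, OpenCV 4.12 (cv2) and the standard library are available. Lean on these libraries where they do the work, as an engineer would, in place of code of your own. Each camera call takes 0.05 s, during which the arm holds its last target. There are 200 camera calls.

## Working session

There is one attempt and no reset: what is moved stays moved. The work goes in short steps, Python scripts to look and compute and a tool call to move; the robot and the scene stay as the last step left them, time stands still between calls to the robot, and variables do not carry over. Pictures are saved under pics/ and viewed, about 8 in all and at most 12, crops included, and the job is handed in when it is done.

Besides the shell and the picture viewer there is one more tool, called after ">>>" as name([rows], argument=value, ...), one row to a line, values as JSON. arm_command: Moves the arm, as the interface text tells. Its arguments: {"type":"object","properties":{"plan":{"type":"array","items":{"type":"array","items":{"type":"array","items":{"type":"number"}}}},"squeeze":{"type":"number"}},"required":["plan"]}

```bash
mkdir -p pics; cat > h.py <<'E'
import numpy as np, cv2
from scipy.spatial.transform import Rotation as R
from station import ctrl, get_image, calibration, finish_job, search_frame, cut_out, mark_of
def c2w(cam,o):
    c=calibration(cam)
    if 'cam_to_world' in c: return np.array(c['cam_to_world'])
    T=np.eye(4);T[:3,:3]=R.from_rotvec(o['tool_rot']).as_matrix();T[:3,3]=o['tool_pos'];return T@np.array(c['hand_eye'])
def snap(cam,fn=None):
    o=ctrl.get_obs();im=get_image(cam)
    if fn: cv2.imwrite(fn,im[...,::-1])
    return im,c2w(cam,o)
def w(T,p): return (T@np.append(p,1))[:3]
def ray(cam,T,u,v,z):
    c=calibration(cam);d=T[:3,:3]@np.array([(u-c['cx'])/c['fx'],(v-c['cy'])/c['fy'],1]);p=T[:3,3];return p+d*(z-p[2])/d[2]
def pix(cam,T,P):
    c=calibration(cam);q=np.linalg.inv(T)@np.append(P,1);return c['cx']+c['fx']*q[0]/q[2],c['cy']+c['fy']*q[1]/q[2]
E
python3 - <<'E'
from h import *
np.set_printoptions(precision=4,suppress=True)
o=ctrl.get_obs();print(o['t'],o['tool_pos'],R.from_rotvec(o['tool_rot']).as_matrix(),o['contact_force'])
for c in ['top','side']:
    im,T=snap(c,f'pics/{c}1.png')
    print(c,T[:3,3])
    for n in ['psu','corner','wedge','offcut','jar','driver_grip','spool','cup']:
        print(n,[(w(T,d['at']).round(4),round(d['conf'],2)) for d in mark_of(c,n)[:3]])
E
```

```text
0.0 [ 0.2448 -0.5744  0.2301] [[-0.0006  0.392  -0.92  ]
 [ 0.002  -0.92   -0.392 ]
 [-1.     -0.002  -0.0002]] [-0.386   0.8    -0.4584]
top [0.3743 0.0154 0.917 ]
psu [(array([ 0.2769, -0.2356, -0.001 ]), 0.89), (array([0.2728, 0.2382, 0.0019]), 0.64), (array([ 0.5691,  0.0157, -0.0015]), 0.55)]
corner [(array([0.2859, 0.1421, 0.0647]), 0.81), (array([ 0.1896, -0.1961,  0.0615]), 0.8), (array([ 0.4809, -0.0161,  0.066 ]), 0.74)]
wedge []
offcut [(array([ 0.5746, -0.2078, -0.0023]), 0.72), (array([ 0.4589, -0.1038, -0.0007]), 0.55)]
jar [(array([ 0.5934, -0.1255, -0.0006]), 0.87), (array([ 0.556 ,  0.1595, -0.001 ]), 0.6)]
driver_grip [(array([0.4214, 0.0802, 0.0128]), 0.68)]
spool [(array([0.5564, 0.1562, 0.001 ]), 0.63)]
cup [(array([ 0.6387,  0.1501, -0.0035]), 0.74)]
side [0.456  0.7565 0.5288]
psu [(array([ 0.2751, -0.2414,  0.0009]), 0.98), (array([ 0.2685,  0.2326, -0.0027]), 0.9), (array([0.5629, 0.0141, 0.0003]), 0.79)]
corner [(array([ 0.4757, -0.0192,  0.058 ]), 0.68), (array([ 0.1898, -0.2023,  0.0618]), 0.6), (array([0.2923, 0.1419, 0.0628]), 0.57)]
wedge [(array([ 0.4637, -0.1067, -0.0007]), 0.67)]
offcut [(array([ 0.5706, -0.2056,  0.0022]), 0.46)]
jar [(array([ 0.5935, -0.1326, -0.0006]), 0.67)]
driver_grip [(array([0.426 , 0.079 , 0.0134]), 0.58)]
spool [(array([ 0.5548,  0.1535, -0.0011]), 0.7)]
cup [(array([ 0.6363,  0.148 , -0.0008]), 0.67), (array([ 0.5733, -0.2037,  0.0012]), 0.42), (array([0.4241, 0.0808, 0.0174]), 0.24)]
```

View pics/top1.png

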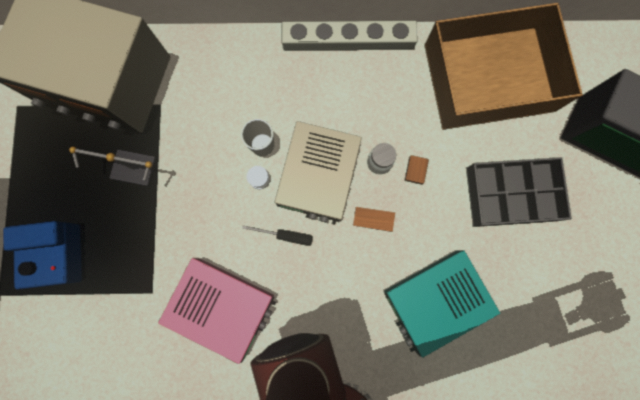

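View pics/side1.png

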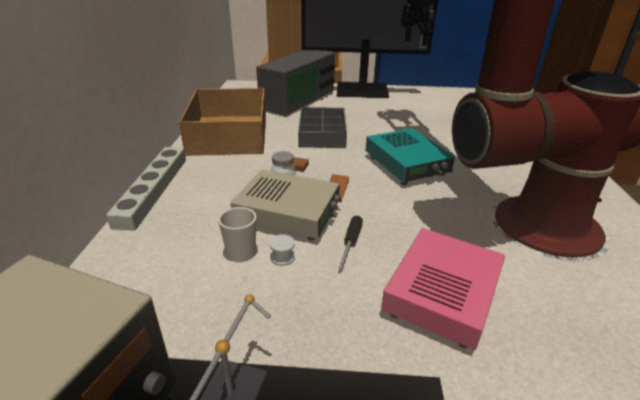

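Top view: the beige PSU is at about (320,170), with its panel facing down-image. The wedge is at (374,219) with its thin end to the left, the offcut at (417,169) and the jar at (382,157). Next I'll move closer.

>>> arm_command([
  [[0, -0.026, -0.03, 0, 0, 0, 0], [0, -0.026, -0.03, 0, 0, 0, 0], [0, -0.026, -0.03, 0, 0, 0, 0], [0, -0.026, -0.03, 0, 0, 0, 0], [0, -0.026, -0.03, 0, 0, 0, 0], [0, -0.026, -0.03, 0, 0, 0, 0], [0, -0.026, -0.03, 0, 0, 0, 0], [0, -0.026, -0.03, 0, 0, 0, 0], [0, -0.026, -0.03, 0, 0, 0, 0], [0, -0.026, -0.03, 0, 0, 0, 0], [0, -0.026, -0.03, 0, 0, 0, 0], [0, -0.026, -0.03, 0, 0, 0, 0], [0, 0, 0, 6.6, 0, 0, 0], [0, 0, 0, 6.6, 0, 0, 0], [0, 0, 0, 6.6, 0, 0, 0], [0, 0, 0, 6.6, 0, 0, 0], [0, 0, 0, 6.6, 0, 0, 0], [0, 0, 0, 0, 0, 0, 0]],
])

```text
t: 2.4
tool_pos: [0.4634, -0.1255, 0.2323]
tool_rot: [-2.127, 0.213, 2.109]
contact_force: [-0.2, -0.8, 0.6]
opening: -0.0
```

```bash
python3 - <<'E'
from h import *
np.set_printoptions(precision=4,suppress=True)
o=ctrl.get_obs();print(o['t'],o['tool_pos'],R.from_rotvec(o['tool_rot']).as_matrix(),o['contact_force'],o['opening'])
print(calibration('wrist'))
im,T=snap('wrist','pics/w1.png')
for n in ['psu','corner','wedge']:
    print(n,[(w(T,d['at']).round(4),round(d['conf'],2)) for d in mark_of('wrist',n)[:3]])
E
```

```text
2.4 [ 0.4634 -0.1255  0.2323] [[ 0.008  -0.197  -0.9804]
 [-0.003  -0.9804  0.1969]
 [-1.      0.0014 -0.0084]] [-0.2305 -0.7771  0.5919] -2.998651827780302e-05
{'fx': 349.3555982450607, 'fy': 349.3555982450607, 'cx': 319.65246542323393, 'cy': 199.6010766698838, 'hand_eye': array([[-0.    , -0.2859,  0.9583, -0.1434],
       [ 1.    ,  0.0001,  0.0001,  0.0002],
       [-0.0001,  0.9583,  0.2859, -0.0733],
       [ 0.    ,  0.    ,  0.    ,  1.    ]])}
psu [(array([ 0.2755, -0.2459,  0.0033]), 0.74), (array([0.2724, 0.233 , 0.0006]), 0.64), (array([0.5639, 0.0159, 0.0025]), 0.59)]
corner [(array([ 0.477 , -0.0205,  0.0604]), 0.64)]
wedge [(array([ 0.4593, -0.1049,  0.0018]), 0.91)]
```

View pics/w1.png

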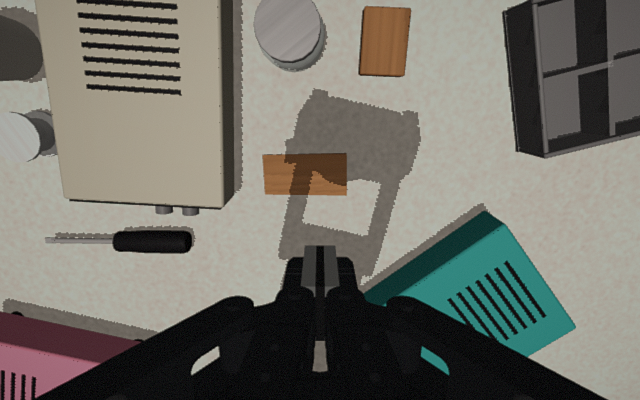

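Wrist view: the case's front edge runs from (67,200) to (223,208) and its right edge is near u≈221. The wedge is at (263–347, 154–195).

```bash
python3 - <<'E'
from h import *
np.set_printoptions(precision=4,suppress=True)
o=ctrl.get_obs();T=c2w('wrist',o)
f=lambda u,v,z:ray('wrist',T,u,v,z)
A=f(67,200,.062);B=f(223,208,.062);C=f(221,0,.062)
print('front L,R',A,B,'len',np.linalg.norm(A-B));e=(A-B)/np.linalg.norm(A-B);e2=(C-B)/np.linalg.norm(C-B)
print('ey',e,np.degrees(np.arctan2(-e[0],e[1])),'ex',e2,np.degrees(np.arctan2(e2[1],e2[0])))
print('corner',B+.019*(e+e2))
a=(f(263.5,154.5,.002)+f(264,195,.002))/2;b=(f(347,153.5,.014)+f(347,195,.014))/2
d=a-b;d[2]=0;print('thin',a,'back',b,'len',np.linalg.norm(d),'dir deg',np.degrees(np.arctan2(-d[0],d[1])),d/np.linalg.norm(d))
E
```

```text
front L,R [0.4901 0.1093 0.062 ] [ 0.4543 -0.0317  0.062 ] len 0.14550671777407875
ey [0.2463 0.9692 0.    ] -14.25980892632705 ex [ 0.9659 -0.2591  0.    ] -15.016516624605265
corner [ 0.4773 -0.0182  0.062 ]
thin [ 0.4668 -0.0649  0.002 ] back [ 0.4525 -0.1538  0.014 ] len 0.09003359062992075 dir deg -9.187352009537433 [0.1597 0.9872 0.    ]
```

>>> arm_command([
  [[0.026, -0.018, 0.0013, 0, 0, 0, 0], [0.026, -0.018, 0.0013, 0, 0, 0, 0], [0.026, -0.018, 0.0013, 0, 0, 0, 0], [0.026, -0.018, 0.0013, 0, 0, 0, 0], [0.026, -0.018, 0.0013, 0, 0, 0, 0], [0.022, -0.018, 0.0013, 0, 0, 0, 0], [0, 0, 0, 0, 0, 0, 0], [0, 0, 0, 0, 0, 0, 0]],
])

```text
t: 3.27
tool_pos: [0.4808, -0.0187, 0.0778]
tool_rot: [-2.145, 0.206, 2.109]
contact_force: [0.2, -0.7, 0.8]
opening: 0.0002
```

>>> arm_command([
  [[0.006, 0, 0.0035, 0, 0, 0, 0], [0.005, 0, 0, 0, 0, 0, 0], [0, 0, 0, 0, 0, 0, 0]],
])

```text
t: 3.52
tool_pos: [0.4789, -0.0201, 0.0687]
tool_rot: [-2.15, 0.207, 2.105]
contact_force: [-0.1, -0.7, -0.2]
opening: 0.0001
```

>>> arm_command([
  [[0.0015, 0, 0, 0, 0, 0, 0], [0.0015, 0, 0, 0, 0, 0, 0], [0, 0, 0, 0, 0, 0, 0]],
])

```text
t: 3.77
tool_pos: [0.4809, -0.0222, 0.0682]
tool_rot: [-2.155, 0.21, 2.099]
contact_force: [-0.5, -0.4, 0.6]
opening: -0.0003
```

>>> arm_command([
  [[0.001, 0, 0, 0, 0, 0, 0]],
])

```text
t: 3.85
tool_pos: [0.4815, -0.0227, 0.068]
tool_rot: [-2.156, 0.211, 2.097]
contact_force: [0.3, 0.4, 0.3]
opening: 0.0002
```

>>> arm_command([
  [[0.001, 0, 0, 0, 0, 0, 0]],
])

```text
t: 3.93
tool_pos: [0.4819, -0.0229, 0.0674]
tool_rot: [-2.157, 0.211, 2.096]
contact_force: [1.2, -0.2, -0.8]
opening: 0.0
```

>>> arm_command([
  [[0.001, 0, 0, 0, 0, 0, 0]],
])

```text
t: 4.02
tool_pos: [0.4822, -0.0231, 0.0666]
tool_rot: [-2.158, 0.212, 2.095]
contact_force: [0.6, -0.6, 0.5]
opening: 0.0001
```

>>> arm_command([
  [[0.001, 0, 0, 0, 0, 0, 0]],
])

```text
t: 4.1
tool_pos: [0.4824, -0.0232, 0.0657]
tool_rot: [-2.158, 0.212, 2.095]
contact_force: [0.4, -0.2, -1.0]
opening: 0.0
```

```bash
cat >> h.py <<'E'
def goto(P,head=None):
    "tool-frame shift to world point P; turn (deg) to point straight down with tool y heading `head` deg"
    o=ctrl.get_obs();M=R.from_rotvec(o['tool_rot']).as_matrix()
    h=np.arctan2(M[1,1],M[0,1]) if head is None else np.radians(head)
    y=np.array([np.cos(h),np.sin(h),0]);x=np.array([0,0,-1.]);D=np.c_[x,y,np.cross(x,y)]
    print('pos',np.round(o['tool_pos'],4),'F',np.round(o['contact_force'],1),'shift mm',np.round(M.T@(np.array(P)-o['tool_pos'])*1e3,1),'turn',np.round(np.degrees(R.from_matrix(M.T@D).as_rotvec()),2),'head',np.degrees(h).round(1))
E
python3 -c "
from h import *
goto([.477,-.0185,.066])"
```

```text
pos [ 0.4824 -0.0232  0.0657] F [ 0.4 -0.2 -1. ] shift mm [-0.5 -3.6  6.1] turn [ 0.01 -1.74 -0.4 ] head -100.8
```

>>> arm_command([
  [[0, -0.004, 0.007, 0, -2.0, -0.5, 0], [0, 0, 0, 0, 0, 0, 0]],
])

```text
t: 4.27
tool_pos: [0.4759, -0.0177, 0.0651]
tool_rot: [-2.115, 0.198, 2.127]
contact_force: [-0.9, -0.5, 0.9]
opening: -0.0002
```

```bash
python3 -c "
from h import *
goto([.477,-.0185,.062])"
```

```text
pos [ 0.4759 -0.0177  0.0651] F [-0.9 -0.5  0.9] shift mm [ 3.1  0.6 -1.3] turn [0.   0.34 0.12] head -100.8
```

Now press in steps.

>>> arm_command([
  [[0.0015, 0, 0, 0, 0, 0, 0], [0.0015, 0, 0, 0, 0, 0, 0]],
])

```text
t: 4.43
tool_pos: [0.4764, -0.0178, 0.0621]
tool_rot: [-2.118, 0.198, 2.126]
contact_force: [-0.8, 0.8, -0.6]
opening: 0.0003
```

>>> arm_command([
  [[0.0015, 0, 0, 0, 0, 0, 0]],
])

```text
t: 4.52
tool_pos: [0.4761, -0.0182, 0.0607]
tool_rot: [-2.117, 0.199, 2.127]
contact_force: [-4.2, -1.4, 5.6]
opening: -0.0005
```

>>> arm_command([
  [[0.002, 0, 0, 0, 0, 0, 0]],
])

```text
t: 4.6
tool_pos: [0.4758, -0.0187, 0.059]
tool_rot: [-2.117, 0.2, 2.13]
contact_force: [-4.4, -2.6, 5.8]
opening: -0.0003
```

>>> arm_command([
  [[0.002, 0, 0, 0, 0, 0, 0]],
])

```text
t: 4.68
tool_pos: [0.4752, -0.0193, 0.0572]
tool_rot: [-2.116, 0.202, 2.133]
contact_force: [-6.0, -2.8, 7.7]
opening: 0.0005
```

>>> arm_command([
  [[0.002, 0, 0, 0, 0, 0, 0]],
])

```text
t: 4.77
tool_pos: [0.4744, -0.02, 0.0554]
tool_rot: [-2.115, 0.204, 2.136]
contact_force: [-4.4, -2.1, 5.0]
opening: 0.0
```

>>> arm_command([
  [[0.002, 0, 0, 0, 0, 0, 0]],
])

```text
t: 4.85
tool_pos: [0.4744, -0.0203, 0.0549]
tool_rot: [-2.113, 0.204, 2.138]
contact_force: [-8.9, 2.5, 21.3]
opening: 0.0004
```

>>> arm_command([
  [[-0.004, 0, 0, 0, 0, 0, 0], [-0.006, 0, 0, 0, 0, 0, 0], [-0.02, 0, 0, 0, 0, 0, 0], [-0.025, 0, 0, 0, 0, 0, 0], [0, 0, 0, 0, 0, 0, 0]],
])

```text
t: 5.27
tool_pos: [0.4748, -0.02, 0.1114]
tool_rot: [-2.113, 0.204, 2.137]
contact_force: [0.2, 0.3, 0.4]
opening: -0.0003
```

```bash
python3 -c "
from h import *
goto([.448,-.18,.10],-99.2)
im,T=snap('wrist','pics/w2.png')
for n in ['corner','wedge']:
    print(n,[(w(T,d['at']).round(4),round(d['conf'],2)) for d in mark_of('wrist',n)[:2]])
im,T=snap('top')
cv2.imwrite('pics/t2.png',cv2.resize(im[90:260,220:460,::-1],None,fx=3,fy=3))
"
```

```text
pos [ 0.4748 -0.02    0.1114] F [0.2 0.3 0.4] shift mm [ 12.3 162.1  -3.5] turn [-1.51  0.63 -0.29] head -99.2
corner [(array([ 0.4762, -0.0213,  0.0632]), 0.94), (array([ 0.459 , -0.1107,  0.0019]), 0.32)]
wedge [(array([ 0.4592, -0.1077,  0.0031]), 0.56)]
```

View pics/w2.png

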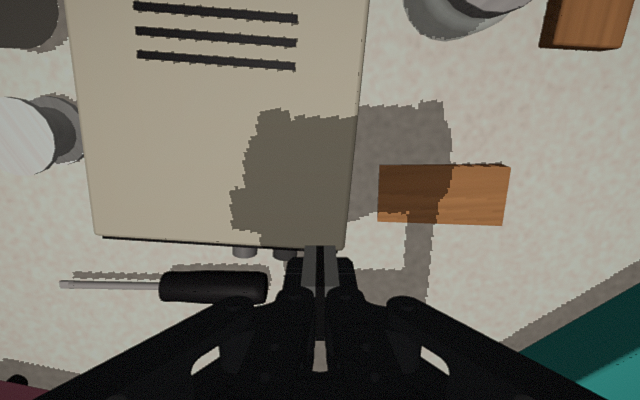

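The PSU is back level. The wedge's thin edge is at (378,165–221), its back at (510,166)–(502,226), and the case's front right corner at (344,249).

```bash
python3 - <<'E'
from h import *
np.set_printoptions(precision=4,suppress=True)
o=ctrl.get_obs();T=c2w('wrist',o)
f=lambda u,v,z:ray('wrist',T,u,v,z)
a=(f(380,165,.002)+f(377,221,.002))/2;b=(f(510,166,.014)+f(502,226,.014))/2
A=f(95,235,.062);B=f(344,249,.062);C=f(369,0,.062);e=(A-B)/np.linalg.norm(A-B);e2=(C-B)/np.linalg.norm(C-B)
print('corner',B+.019*(e+e2),np.linalg.norm(A-B),e,e2)
d=a-b;d[2]=0;print('thin',a,'back',b,'len',np.linalg.norm(d),'dir deg',np.degrees(np.arctan2(-d[0],d[1])),d/np.linalg.norm(d))
E
```

```text
corner [ 0.478  -0.0176  0.062 ] 0.14351283786026428 [0.2484 0.9687 0.    ] [ 0.9672 -0.2539  0.    ]
thin [ 0.4647 -0.0629  0.002 ] back [ 0.4496 -0.1491  0.014 ] len 0.087497855398839 dir deg -9.909484502843268 [0.1721 0.9851 0.    ]
```

>>> arm_command([
  [[0, 0.029, -0.001, -1.5, 0.6, -0.3, 0], [0, 0.029, -0.001, 0, 0, 0, 0], [0, 0.029, 0, 0, 0, 0, 0], [0, 0.029, 0, 0, 0, 0, 0], [0, 0.029, 0, 0, 0, 0, 0], [0, 0.029, 0, 0, 0, 0, 0], [0, 0, 0, 0, 0, 0, 0], [0, 0, 0, 0, 0, 0, 0]],
])

```text
t: 6.13
tool_pos: [0.4373, -0.1942, 0.0935]
tool_rot: [-2.109, 0.156, 2.164]
contact_force: [0.5, 0.3, 0.9]
opening: 0.0003
```

```bash
python3 -c "
from h import *
goto([.444,-.190,.008],-99.5)"
```

```text
pos [ 0.4373 -0.1942  0.0935] F [0.5 0.3 0.9] shift mm [85.4 -4.6 -8.2] turn [0.62 1.53 0.38] head -99.5
```

>>> arm_command([
  [[0.02, -0.001, -0.002, 0.5, 1.5, 0.4, 0], [0.02, -0.001, -0.002, 0, 0, 0, 0], [0.02, -0.001, -0.002, 0, 0, 0, 0], [0.012, -0.001, 0, 0, 0, 0, 0], [0, 0, 0, 0, 0, 0, 0], [0, 0, 0, 0, 0, 0, 0]],
])

```text
t: 6.63
tool_pos: [0.4418, -0.1853, 0.0147]
tool_rot: [-2.13, 0.169, 2.141]
contact_force: [-0.1, -0.1, 0.2]
opening: -0.0003
```

```bash
python3 -c "
from h import *
goto([.444,-.188,.007],-99.5)"
```

```text
pos [ 0.4418 -0.1853  0.0147] F [-0.1 -0.1  0.2] shift mm [ 7.7  2.3 -2.7] turn [0.25 0.29 0.19] head -99.5
```

>>> arm_command([
  [[0.008, 0.001, -0.003, 0, 0.3, 0.2, 0], [0, -0.004, 0, 0, 0, 0, 0], [0, -0.004, 0, 0, 0, 0, 0]],
])

```text
t: 6.88
tool_pos: [0.4468, -0.1779, 0.007]
tool_rot: [-2.14, 0.173, 2.136]
contact_force: [0.9, 0.2, -0.0]
opening: 0.0001
```

>>> arm_command([
  [[0, -0.004, 0, 0, 0, 0, 0], [0, -0.004, 0, 0, 0, 0, 0], [0, -0.004, 0, 0, 0, 0, 0]],
])

```text
t: 7.13
tool_pos: [0.4502, -0.1651, 0.0087]
tool_rot: [-2.144, 0.174, 2.134]
contact_force: [0.9, 0.7, 0.0]
opening: 0.0001
```

```bash
python3 -c "
from h import *
goto([.452,-.15,.007],-99.5)"
```

```text
pos [ 0.4502 -0.1651  0.0087] F [0.9 0.7 0. ] shift mm [  1.6 -15.2   0.6] turn [ 0.32 -0.27 -0.09] head -99.5
```

>>> arm_command([
  [[0.001, -0.005, 0, 0, 0, 0, 0], [0.0005, -0.005, 0, 0, 0, 0, 0], [0.0005, -0.005, 0, 0, 0, 0, 0], [0.0005, -0.005, 0, 0, 0, 0, 0], [0.0005, -0.005, 0, 0, 0, 0, 0]],
])

```text
t: 7.55
tool_pos: [0.4561, -0.139, 0.0074]
tool_rot: [-2.15, 0.177, 2.131]
contact_force: [0.2, -2.1, 3.6]
opening: -0.0001
```

```bash
python3 -c "
from h import *
goto([.460,-.12,.007],-99.5)
im,T=snap('wrist','pics/w3.png')"
```

```text
pos [ 0.4561 -0.139   0.0074] F [ 0.2 -2.1  3.6] shift mm [  0.4 -19.4  -0.8] turn [ 0.35 -0.51 -0.24] head -99.5
```

View pics/w3.png

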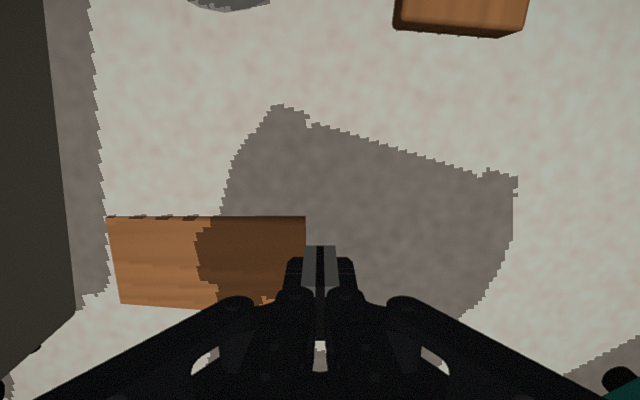

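The finger is at (303–337, 247), touching the wedge's back face at u≈305. The wedge is lined up with the case and its thin end (106–120, 216–303) is about to go under.

```bash
python3 - <<'E'
from h import *
np.set_printoptions(precision=4,suppress=True)
o=ctrl.get_obs();T=c2w('wrist',o)
f=lambda u,v,z:ray('wrist',T,u,v,z)
print('thin far/near',f(106,216,.002),f(120,303,.002),'back far',f(305,216,.014))
M=R.from_rotvec(o['tool_rot']).as_matrix()
print('back far in tool',M.T@(f(305,216,.014)-o['tool_pos']),'thin in tool',M.T@(f(106,216,.002)-o['tool_pos']),M.T@(f(120,303,.002)-o['tool_pos']))
E
```

```text
thin far/near [ 0.4924 -0.0471  0.002 ] [ 0.4485 -0.0393  0.002 ] back far [ 0.482  -0.1366  0.014 ]
back far in tool [-0.0064 -0.0058 -0.0253] thin in tool [ 0.0052 -0.0959 -0.0212] [ 0.0048 -0.0967  0.0234]
```

>>> arm_command([
  [[0.0006, -0.005, 0, 0, -0.5, -0.2, 0], [0.0005, -0.005, 0, 0, 0, 0, 0], [0.0005, -0.005, 0, 0, 0, 0, 0], [0.0005, -0.005, 0, 0, 0, 0, 0]],
])

```text
t: 7.93
tool_pos: [0.4617, -0.1194, 0.0074]
tool_rot: [-2.144, 0.176, 2.137]
contact_force: [-0.2, -4.4, 5.1]
opening: 0.0002
```

>>> arm_command([
  [[0.0005, -0.005, 0, 0, 0, 0, 0], [0.0005, -0.005, 0, 0, 0, 0, 0]],
])

```text
t: 8.1
tool_pos: [0.4644, -0.1096, 0.0073]
tool_rot: [-2.147, 0.178, 2.136]
contact_force: [-0.3, -3.9, 5.8]
opening: 0.0001
```

```bash
python3 -c "
from h import *
goto([.4645,-.0885,.007],-99.5)"
```

```text
pos [ 0.4644 -0.1096  0.0073] F [-0.3 -3.9  5.8] shift mm [  0.2 -20.9   3.3] turn [ 0.39 -0.32 -0.36] head -99.5
```

>>> arm_command([
  [[-0.0003, -0.004, 0, 0, -0.3, 0, 0], [0, -0.004, 0, 0, 0, 0, 0]],
])

```text
t: 8.27
tool_pos: [0.4657, -0.1004, 0.0074]
tool_rot: [-2.14, 0.177, 2.142]
contact_force: [-0.5, -3.4, 4.4]
opening: -0.0
```

>>> arm_command([
  [[0, -0.003, 0, 0, 0, 0, 0]],
])

```text
t: 8.35
tool_pos: [0.4663, -0.0969, 0.0074]
tool_rot: [-2.141, 0.176, 2.142]
contact_force: [-0.3, -3.2, 3.3]
opening: 0.0001
```

>>> arm_command([
  [[0, -0.002, 0, 0, 0, 0, 0]],
])

```text
t: 8.43
tool_pos: [0.4668, -0.0946, 0.0074]
tool_rot: [-2.141, 0.176, 2.142]
contact_force: [-0.4, -3.3, 3.1]
opening: 0.0001
```

>>> arm_command([
  [[0, -0.002, 0, 0, 0, 0, 0]],
])

```text
t: 8.52
tool_pos: [0.4671, -0.0923, 0.0074]
tool_rot: [-2.141, 0.176, 2.142]
contact_force: [-1.2, -2.7, 2.7]
opening: 0.0004
```

```bash
python3 -c "
from h import *
goto([.4660,-.0885,.007],-99.5)
im,T=snap('wrist','pics/w4.png')"
```

```text
pos [ 0.4671 -0.0923  0.0074] F [-1.2 -2.7  2.7] shift mm [ 0.4 -3.6  1.7] turn [ 0.44  0.   -0.35] head -99.5
```

View pics/w4.png

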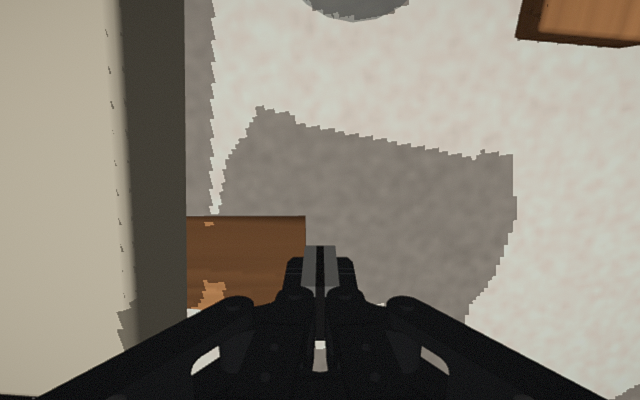

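The wedge is partly under the case, straight, with the finger on its back. I'll creep on and watch the force.

>>> arm_command([
  [[0, -0.0015, 0, 0, 0, 0, 0]],
])

```text
t: 8.65
tool_pos: [0.4674, -0.0905, 0.0074]
tool_rot: [-2.141, 0.176, 2.142]
contact_force: [-0.5, -3.7, 3.6]
opening: 0.0001
```

>>> arm_command([
  [[0, -0.0015, 0, 0, 0, 0, 0]],
])

```text
t: 8.73
tool_pos: [0.4676, -0.089, 0.0074]
tool_rot: [-2.141, 0.176, 2.142]
contact_force: [1.0, -3.0, 3.1]
opening: 0.0001
```

>>> arm_command([
  [[0, -0.0015, 0, 0, 0, 0, 0]],
])

```text
t: 8.82
tool_pos: [0.4679, -0.0875, 0.0074]
tool_rot: [-2.141, 0.176, 2.142]
contact_force: [-0.5, -2.2, 2.4]
opening: -0.0003
```

>>> arm_command([
  [[0, -0.0015, 0, 0, 0, 0, 0]],
])

```text
t: 8.9
tool_pos: [0.4681, -0.086, 0.0074]
tool_rot: [-2.141, 0.177, 2.142]
contact_force: [-0.1, -2.9, 3.3]
opening: -0.0002
```

>>> arm_command([
  [[-0.0002, -0.0015, 0, 0, 0, 0, 0]],
])

```text
t: 8.98
tool_pos: [0.4682, -0.0843, 0.0074]
tool_rot: [-2.14, 0.177, 2.142]
contact_force: [1.1, -2.1, 2.0]
opening: -0.0002
```

>>> arm_command([
  [[-0.0002, -0.0015, 0, 0, 0, 0, 0]],
])

```text
t: 9.07
tool_pos: [0.4683, -0.0825, 0.0074]
tool_rot: [-2.14, 0.176, 2.142]
contact_force: [-0.8, -2.2, 1.9]
opening: 0.0005
```

>>> arm_command([
  [[0, -0.0015, 0, 0, 0, 0, 0]],
])

```text
t: 9.15
tool_pos: [0.4685, -0.0809, 0.0074]
tool_rot: [-2.14, 0.177, 2.142]
contact_force: [-0.2, -3.2, 3.7]
opening: 0.0001
```

>>> arm_command([
  [[0, -0.001, 0, 0, 0, 0, 0]],
])

```text
t: 9.23
tool_pos: [0.4687, -0.0799, 0.0074]
tool_rot: [-2.14, 0.177, 2.142]
contact_force: [-0.3, -3.6, 2.6]
opening: 0.0001
```

>>> arm_command([
  [[0, -0.001, 0, 0, 0, 0, 0]],
])

```text
t: 9.32
tool_pos: [0.4688, -0.0791, 0.0074]
tool_rot: [-2.14, 0.177, 2.143]
contact_force: [-0.6, -5.4, 3.0]
opening: -0.0002
```

```bash
python3 -c "
from h import *
goto([.4660,-.0885,.007],-99.5)
im,T=snap('side');cv2.imwrite('pics/s2.png',cv2.resize(im[140:260,210:370,::-1],None,fx=4,fy=4))
for n in ['corner']:
    print(n,[(w(T,d['at']).round(4),round(d['conf'],2)) for d in mark_of('side',n)[:3]])
"
```

```text
pos [ 0.4688 -0.0791  0.0074] F [-0.6 -5.4  3. ] shift mm [0.5 9.7 1.3] turn [ 0.41  0.04 -0.39] head -99.5
corner [(array([0.2892, 0.1399, 0.0601]), 0.9), (array([ 0.4752, -0.0172,  0.0641]), 0.78), (array([ 0.1929, -0.2053,  0.0594]), 0.59)]
```

Contact: force rises and the step stalls at y≈-0.079. I'll back off and test by pressing.

>>> arm_command([
  [[0, 0.006, 0, 0, 0, 0, 0], [0, 0.01, 0, 0, 0, 0, 0], [-0.03, 0.002, 0, 0, 0, 0, 0], [-0.03, 0, 0, 0, 0, 0, 0], [-0.015, -0.016, 0, 0, 0, 0, 0], [0, -0.02, 0, 0, 0, 0, 0], [0, -0.02, 0, 0, 0, 0, 0], [0, -0.015, 0, 0, 0, 0, 0], [0, 0, 0, 0, 0, 0, 0]],
])

```text
t: 10.17
tool_pos: [0.4716, -0.0248, 0.0796]
tool_rot: [-2.115, 0.169, 2.147]
contact_force: [-0.0, 0.0, -0.3]
opening: 0.0001
```

```bash
python3 -c "
from h import *
goto([.477,-.0185,.066],-99.5)"
```

```text
pos [ 0.4716 -0.0248  0.0796] F [-0.   0.  -0.3] shift mm [13.6 -7.  -4.5] turn [-0.02  0.88  0.39] head -99.5
```

>>> arm_command([
  [[0.006, -0.006, -0.004, 0, 0.9, 0.4, 0], [0.006, 0, 0, 0, 0, 0, 0], [0, 0, 0, 0, 0, 0, 0]],
])

```text
t: 10.42
tool_pos: [0.4749, -0.0201, 0.0653]
tool_rot: [-2.132, 0.176, 2.138]
contact_force: [0.2, -0.5, -0.2]
opening: -0.0
```

```bash
python3 -c "
from h import *
goto([.477,-.0185,.064],-99.5)"
```

```text
pos [ 0.4749 -0.0201  0.0653] F [ 0.2 -0.5 -0.2] shift mm [ 1.3 -1.9 -1.8] turn [0.02 0.17 0.02] head -99.5
```

>>> arm_command([
  [[0.001, -0.001, -0.001, 0, 0, 0, 0]],
])

```text
t: 10.5
tool_pos: [0.4753, -0.0199, 0.0636]
tool_rot: [-2.129, 0.177, 2.139]
contact_force: [-0.1, 0.6, 0.9]
opening: -0.0001
```

>>> arm_command([
  [[0.001, 0, 0, 0, 0, 0, 0]],
])

```text
t: 10.58
tool_pos: [0.4749, -0.0204, 0.062]
tool_rot: [-2.127, 0.177, 2.14]
contact_force: [0.5, 0.2, 3.6]
opening: -0.0003
```

>>> arm_command([
  [[0.001, 0, 0, 0, 0, 0, 0]],
])

```text
t: 10.67
tool_pos: [0.4749, -0.0205, 0.0618]
tool_rot: [-2.125, 0.177, 2.14]
contact_force: [-5.8, 4.1, 13.8]
opening: 0.0001
```

>>> arm_command([
  [[0.001, 0, 0, 0, 0, 0, 0]],
])

```text
t: 10.75
tool_pos: [0.4749, -0.0204, 0.0619]
tool_rot: [-2.122, 0.176, 2.141]
contact_force: [-4.8, 3.3, 8.8]
opening: 0.0001
```

>>> arm_command([
  [[0.001, 0, 0, 0, 0, 0, 0]],
])

```text
t: 10.83
tool_pos: [0.4749, -0.0204, 0.062]
tool_rot: [-2.12, 0.175, 2.141]
contact_force: [-4.2, 2.7, 7.2]
opening: -0.0002
```

>>> arm_command([
  [[0.001, 0, 0, 0, 0, 0, 0]],
])

```text
t: 10.92
tool_pos: [0.4749, -0.0204, 0.062]
tool_rot: [-2.119, 0.174, 2.141]
contact_force: [-3.2, 2.1, 6.0]
opening: 0.0
```

>>> arm_command([
  [[0.002, 0.0004, -0.0008, 0, 0, 0, 0]],
])

```text
t: 11.0
tool_pos: [0.4749, -0.0206, 0.0616]
tool_rot: [-2.113, 0.173, 2.144]
contact_force: [-13.8, 4.9, 21.0]
opening: 0.0003
```

>>> arm_command([
  [[0.003, 0.0006, -0.001, 0, 0, 0, 0]],
])

```text
t: 11.08
tool_pos: [0.4749, -0.0206, 0.0615]
tool_rot: [-2.106, 0.17, 2.148]
contact_force: [-15.7, 7.1, 30.9]
opening: -0.0001
```

```bash
python3 -c "
from h import *
goto([.477,-.0185,.062],-99.5)
im,T=snap('wrist','pics/w5.png')
goto([.477,-.0185,.062],-99.5)
im,T=snap('side');cv2.imwrite('pics/s3.png',cv2.resize(im[140:260,210:370,::-1],None,fx=4,fy=4))
goto([.477,-.0185,.062],-99.5)"
```

```text
pos [ 0.4749 -0.0206  0.0615] F [-15.7   7.1  30.9] shift mm [-0.5 -2.5 -1.7] turn [-0.27  1.2   0.55] head -99.5
pos [ 0.4749 -0.0206  0.0616] F [-15.8   5.7  22.7] shift mm [-0.4 -2.5 -1.7] turn [-0.28  1.22  0.56] head -99.5
pos [ 0.475  -0.0206  0.0617] F [-13.8   5.1  23.9] shift mm [-0.4 -2.4 -1.6] turn [-0.27  1.19  0.55] head -99.5
```

View pics/w5.png

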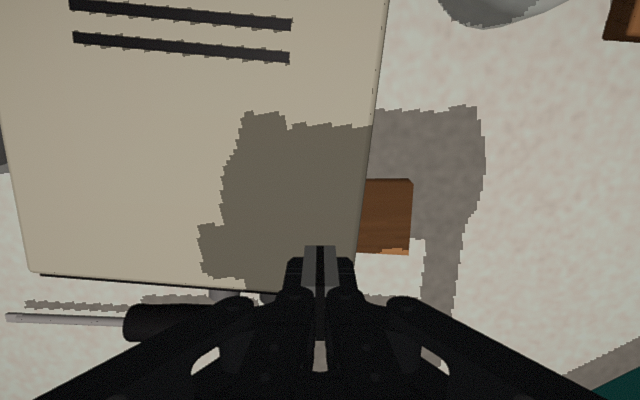

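View pics/s3.png

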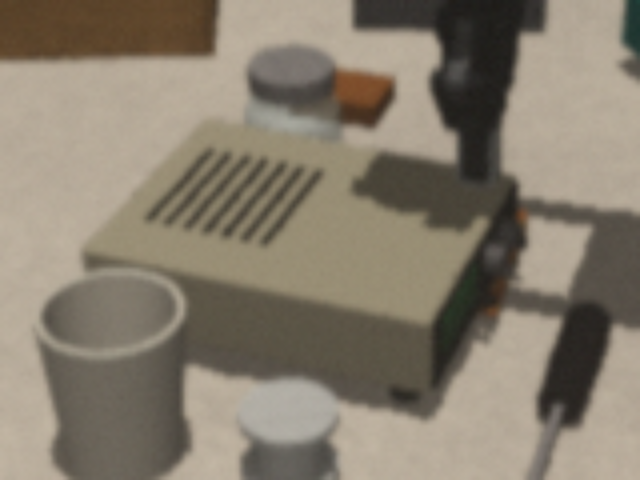

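The wedge is in place, with its back end showing at (410,180–255) and the fingers off it. The case looks level and the bystanders undisturbed. The push has too much sideways load, though, so I'll release, straighten and press again.

>>> arm_command([
  [[-0.003, 0, 0, 0, 0, 0, 0], [-0.003, -0.002, -0.001, 0, 1.2, 0.5, 0], [0, 0, 0, 0, 0, 0, 0]],
])

```text
t: 11.43
tool_pos: [0.4775, -0.0199, 0.07]
tool_rot: [-2.135, 0.184, 2.128]
contact_force: [-0.0, 0.7, 0.6]
opening: 0.0001
```

```bash
python3 -c "
from h import *
goto([.477,-.0185,.064],-99.5)
im,T=snap('top')
print([(w(T,d['at']).round(4),round(d['conf'],2)) for d in mark_of('top','psu')])
im,T=snap('wrist')
print([(w(T,d['at']).round(4),round(d['conf'],2)) for d in mark_of('wrist','corner')])"
```

```text
pos [ 0.4775 -0.0199  0.07  ] F [-0.   0.7  0.6] shift mm [ 6.  -1.3  0.7] turn [-0.36 -0.19  0.03] head -99.5
[(array([0.273 , 0.2369, 0.0003]), 0.66), (array([ 0.276 , -0.2373,  0.0003]), 0.63)]
[(array([ 0.4797, -0.02  ,  0.0646]), 0.84)]
```

>>> arm_command([
  [[0.004, -0.001, 0.0005, 0, 0, 0, 0], [0.002, 0, 0, 0, 0, 0, 0], [0.001, 0, 0, 0, 0, 0, 0]],
])

```text
t: 11.88
tool_pos: [0.4762, -0.019, 0.0617]
tool_rot: [-2.13, 0.183, 2.132]
contact_force: [-5.9, 1.0, 17.5]
opening: -0.0
```

>>> arm_command([
  [[0.001, 0, 0, 0, 0, 0, 0]],
])

```text
t: 11.97
tool_pos: [0.4763, -0.019, 0.0618]
tool_rot: [-2.128, 0.183, 2.134]
contact_force: [-6.1, 0.6, 13.2]
opening: -0.0001
```

>>> arm_command([
  [[0.0015, 0, 0.0004, 0, 0, 0, 0]],
])

```text
t: 12.05
tool_pos: [0.4763, -0.019, 0.0618]
tool_rot: [-2.128, 0.183, 2.135]
contact_force: [-4.4, 0.8, 12.3]
opening: -0.0004
```

>>> arm_command([
  [[0.002, 0, 0.0006, 0, 0, 0, 0]],
])

```text
t: 12.13
tool_pos: [0.4762, -0.019, 0.0617]
tool_rot: [-2.128, 0.183, 2.135]
contact_force: [-6.4, -0.1, 15.9]
opening: -0.0001
```

>>> arm_command([
  [[0.002, 0, 0.0014, 0, 0, 0, 0]],
])

```text
t: 12.22
tool_pos: [0.4762, -0.019, 0.0619]
tool_rot: [-2.13, 0.183, 2.133]
contact_force: [-0.5, 0.2, 10.8]
opening: -0.0
```

>>> arm_command([
  [[0.002, 0, 0.0012, 0, 0, 0, 0]],
])

```text
t: 12.3
tool_pos: [0.4763, -0.0189, 0.0618]
tool_rot: [-2.132, 0.183, 2.132]
contact_force: [-3.9, 0.8, 12.3]
opening: 0.0001
```

```bash
python3 -c "
from h import *
for i in range(4):
    goto([.477,-.0185,.062],-99.5); im,T=snap('top')
a=cv2.imread('pics/top1.png')
for n in ['psu','offcut','jar','driver_grip','spool','cup','wedge']:
    print(n,[(w(T,d['at']).round(4),round(d['conf'],2)) for d in mark_of('top',n)[:3]])
im,T=snap('wrist')
print([(w(T,d['at']).round(4),round(d['conf'],2)) for d in mark_of('wrist','wedge')])
goto([.477,-.0185,.062],-99.5)"
```

```text
pos [ 0.4763 -0.0189  0.0618] F [-3.9  0.8 12.3] shift mm [-0.2 -0.6 -0.6] turn [-0.33 -0.01  0.01] head -99.5
pos [ 0.4762 -0.019   0.0618] F [-3.1  1.4 10.6] shift mm [-0.2 -0.6 -0.7] turn [-0.33 -0.01  0.01] head -99.5
pos [ 0.4763 -0.019   0.0619] F [-3.7  0.9 11.2] shift mm [-0.1 -0.6 -0.7] turn [-0.33 -0.01  0.  ] head -99.5
pos [ 0.4762 -0.0189  0.0618] F [-3.5  0.2 11.7] shift mm [-0.2 -0.6 -0.7] turn [-0.33 -0.    0.01] head -99.5
psu [(array([0.2703, 0.2361, 0.0022]), 0.77), (array([ 0.2815, -0.239 , -0.001 ]), 0.61)]
offcut [(array([ 0.5712, -0.208 , -0.0026]), 0.86)]
jar [(array([ 0.5916, -0.1207, -0.0009]), 0.55)]
driver_grip [(array([0.4197, 0.0799, 0.013 ]), 0.77), (array([0.6388, 0.1485, 0.    ]), 0.21)]
spool [(array([ 5.543e-01,  1.557e-01, -3.000e-04]), 0.64)]
cup [(array([ 0.6397,  0.1484, -0.0013]), 0.57)]
wedge [(array([ 0.4734, -0.0258, -0.0008]), 0.58)]
[]
pos [ 0.4762 -0.019   0.0618] F [-3.4  0.4 11.1] shift mm [-0.2 -0.6 -0.7] turn [-0.33  0.    0.01] head -99.5
```

>>> arm_command([
  [[0.003, 0, 0.0014, 0, 0, 0, 0]],
])

```text
t: 13.03
tool_pos: [0.4762, -0.019, 0.0616]
tool_rot: [-2.133, 0.183, 2.131]
contact_force: [-7.9, 0.7, 22.2]
opening: 0.0001
```

>>> arm_command([
  [[0.003, 0, 0.0014, 0, 0, 0, 0]],
])

```text
t: 13.12
tool_pos: [0.4762, -0.019, 0.0617]
tool_rot: [-2.135, 0.184, 2.129]
contact_force: [-6.8, 1.9, 19.0]
opening: 0.0002
```

```bash
python3 -c "
from h import *
for i in range(4):
    goto([.477,-.0185,.062],-99.5); im,T=snap('top')
F=ctrl.get_obs()['contact_force']
if 9<F[2]<28 and np.hypot(*F[:2])<.4*F[2]: finish_job();print('done',F)
"
```

```text
pos [ 0.4762 -0.019   0.0617] F [-6.8  1.9 19. ] shift mm [-0.3 -0.6 -0.7] turn [-0.32 -0.14 -0.01] head -99.5
pos [ 0.4762 -0.019   0.0617] F [-6.8  0.8 17.8] shift mm [-0.3 -0.6 -0.7] turn [-0.31 -0.15 -0.02] head -99.5
pos [ 0.4762 -0.019   0.0617] F [-6.3  1.7 17.4] shift mm [-0.3 -0.6 -0.7] turn [-0.31 -0.15 -0.01] head -99.5
pos [ 0.4762 -0.019   0.0617] F [-6.5  1.4 17.7] shift mm [-0.3 -0.6 -0.7] turn [-0.31 -0.15 -0.02] head -99.5
the job is handed in; nothing more can be done
done [-6.2863766   1.76377845 18.49428156]
```

The wedge is under the short foot and the corner no longer gives. I handed the job in at about 13 s of the 53 s, still pressing down on the corner with the fingers off the wedge.

- **Rocking:** the first press sank the corner about 7 mm before the short foot met the bench, and it came back level when released.
- **Wedging:** I pushed the wedge in with closed fingertips until the push force jumped and the wedge stalled. I then backed off, moved over the corner and pressed again.
- **Final press:** the corner stands at z = 62 mm under a light touch and 61.7 mm under the final 18 N push, so it gives about 0.3 mm and is not jacked up.
- **Sideways load:** the final push is not perfectly straight, with about 6.5 N sideways, mostly along x. An earlier press reached 31 N down with about 17 N sideways, so I released it and straightened up.
- **Other things on the bench:** the offcut, jar, screwdriver, spool and cup were found within about 5 mm of where they started, which is about the measuring error.
- **Checks that failed or disagreed:**
  - The top camera no longer found the supply with the arm over it. That it stayed put rests on the corner point and the pictures, which agree to about 3 mm.
  - The last wrist view did not find the wedge, but the top view did, under the corner.
  - The wedge met the foot about 9 mm later than I predicted, so I went by the force and the press test.

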